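# Start the clamp screw of the bench press

### The job

On the blue bench press, push the red sprung lever down until its catch holds it by itself, which clears the mouth of the nut. Then turn the black clamp-screw knob backward (counter-clockwise seen from above) until it drops into its thread, and from there turn it forward (clockwise) one full turn so that it is properly started. Finish while still gripping the knob between the fingers, with the lever latched, and leave the things standing around the press where they are.

Things in the scene. Friction and masses are not known exactly. Their poses are not given: they have to be found in the camera images.
- press: blue screw press bolted to the bench, cannot move: base 150 x 280 x 12 mm, bar 75 mm wide (x), 270 mm long (y) on two columns, bar top 96 mm above the bench. Origin under the base's centre, on the bench; x across the bar, y along it, z up. The lever lies over the bar's -y half; beside it at (35, -50 mm) a 26 x 24 mm catch housing, its top at 130 mm.
- lever (a joint): turn of the sprung lever in rad, about a pivot at (0, 0, 110 mm) of the press, axis x: 0 up as it starts (pointing to -y, 0.38 rad above level), 0.38 level, end stop at 0.43. Pressed past about 0.39 a sprung catch snaps over its pin and it stays at about 0.37 when let go; let go earlier it springs back. At the pad it takes about 7 N just before the snap.
- lever_pad (a point): centre of the upper face of the lever's red pad (34 x 42 mm, 12 mm thick), 92 mm from the pivot; about 150 mm above the bench when up, about 116 mm when latched. Its y axis points back along the lever to the pivot, z out of the pad.
- screw: steel clamp screw with round black knob (48 mm diameter, 36 mm high, ribbed, yellow mark on top), upright in the boss; it can only turn and move along its axis. Origin at the centre of the knob's underside, 158 mm above the bench at the start; z up; its rotation shows the turning. 400 g; it sinks by its own weight when nothing grips it. Turning takes under 0.1 N m unless jammed or pressed hard.
- knob_mid (a point): middle of the knob, on its axis, 18 mm above its underside and below its top: the place to grip. At the start the screw rests on the nut's face, 0.5 to 2 rad forward of the thread's mouth. Held up, it can pass over the mouth (0.35 rad wide); pushed down a little while turning backward it falls in, and a stop blocks further backward turning.
- screw_drop (a joint): how far the screw has sunk, m: 0 on the nut's face (where turning forward jams within 2.1 rad), about 0.008 just after the drop into the thread; then forward turning (clockwise from above) draws it down 8 mm a turn, so about 0.016 after one turn; end stop at 0.026. Once in the thread it does not turn or sink by itself.
- parts_bin: bystander: open yellow plastic bin 100 x 75 x 55 mm, origin under its centre
- stain_tin: bystander: round white tin with a blue label, 68 mm diameter, 90 mm high, origin under its centre
- fixings_bowl: bystander: white plastic bowl 90 mm diameter, 45 mm high, origin under its centre
- screwdriver: bystander: screwdriver with an orange handle, lying on the bench
- boss_top (a point): centre of the top of the dark steel threaded boss (60 mm across) that stands on the bar, at (0, 55, 124 mm) of the press. Inside is the nut. While the lever is up, a pawl fills the mouth of its thread and the screw cannot drop into it.

How it is judged:
On the way, in this order (a step that is already met when the one before it is completed fails the run):
1. the lever is held down by its catch alone, with the robot off it (value of joint lever above 0.34 rad and contact force between each of the arm, the fingers and lever below 0.2 N), for 0.2 s.
2. the screw has dropped into the mouth of the thread (value of joint screw_drop between 0.0065 and 0.0105 m), for 0.05 s.
At the end, for the whole second after the job is handed in: screw sunk 13.8 to 18.5 mm from its first rest (the drop plus one turn, about a quarter turn either way); lever latched (over 0.34 rad); knob at rest and gripped (over 3 N, grasp point within 26 mm of the knob's middle); no bystander moved 30 mm (value of joint screw_drop between 0.0138 and 0.0185 m and value of joint lever above 0.34 rad and contact force between the fingers and screw above 3 N and distance between the grasp point and knob_mid below 0.026 m and angular speed of screw below 0.1 rad/s and distance of each of parts_bin, stain_tin, fixings_bowl, screwdriver from where it was at the start of the episode below 0.03 m); the arm keeps its last pose, push and grip.
It fails at once if a bystander is pushed 30 mm or more (distance of any of parts_bin, stain_tin, fixings_bowl, screwdriver from where it was at the start of the episode above 0.03 m).
It also fails if it takes over 72 s, if anything falls off the work surface, if the arm or the gripper's body presses on something with over 40 N, if the wrist force passes 120 N, or if a joint passes its speed limit or range.

### The arm

A 7-joint arm with a two-finger parallel gripper is mounted at the origin on the work surface. World frame = base frame: x ahead of the robot, y to its left, z up, the work surface at z = 0. Lengths are in m, angles in rad, forces in N, time in s.
With the tool pointing down it reaches from about 0.4 to 0.85 m from the base axis. Payload 10.4 kg.
Tool frame: the origin (TCP) lies at the very end of the fingers, on their centre line; the grasp point (between the pads) lies manip.grasp_offset behind it (manip.grasp_offset is the distance from the TCP to the grasp point, in m); z points along the fingers, x is the direction in which the jaws open and shut, and the axes are right-handed (so a half turn about z gives the same grasp; the last joint's range is limited). The gripper opens to 85 mm and grips with 20 to 120 N. Pads are 22 mm wide; open, the fingers measure 114 mm over their backs; the gripper's body (76 mm by 85 mm) begins 54 mm behind the grasp point. The pads swing forward as they close: fully open they stand 13 mm farther back than shut.
Start: joints at [1.082, 0.332, -0.065, 1.46, 0.022, 1.35, -0.088], TCP at [0.281, -0.558, 0.231] pointing down, gripper open.
Joint ranges: [-2.6, 2.6], [-0.5, 2.12], [-1.47, 1.34], [0.16, 2.42], [-1.27, 4.41], [0.06, 2.06], [-2.6, 2.6]. Speed limits (rad/s): [2.22, 2.22, 2.79, 2.79, 3.14, 3.14, 3.14].

### API

Orientations are given as a unit quaternion [x, y, z, w].
In Python, from workcell import manip gives the robot as it stands.
- The arm moves only by the shell command python3 -m crank 'ROWS' [FORCE]. ROWS is JSON, a list that holds one entry, the list of rows, each a list of 7 numbers: the shift along the world's x, y, z in units of 60 mm (1.0 is 60 mm), then the turn, a rotation vector about the world's x, y, z in units of 5 degrees (1.0 is 5 degrees), then the finger opening in mm, from 0 to 85.4. A call has 1 to 8 rows; each row shifts and turns the commanded pose from where the row before left it; what a row does not reach is not made up. A row lasts 1/8 s, in which the tool goes at most 62.5 mm and 10.7 degrees, less where a joint would pass 70% of its speed; a pose out of reach is approached as far as the arm can. A call is refused whole if a number of a shift passes 1 or a number of a turn 1, either way. A call with a gripper value outside its range is refused whole. The fingers move at their own pace and stop on an object; FORCE is the grip in N (left out, the last holds). Time passes only in rows, so rows that do not move let the fingers close. It gives the time, the measured TCP pose, the force and the opening at its end, in the units of the state.
- manip.get_obs(): the state, without advancing time (a new reading comes with each control period).
- manip.camera(name): name is "scene" or "top" or "wrist"; returns (picture, depth): 384x512x3 uint8, blue, green, red; 384x512 float32, m along the optical axis (not along the pixel's ray), 0 where there is no reading.
- manip.get_calibration(name): a dict with "fx", "fy", "cx", "cy" (pixels), "rvec" (rotation vector, rad) and "tvec" (3), from world to camera coordinates, as OpenCV has them; the wrist camera has in their place "T_tool_cam" (4x4, takes a point from camera to tool coordinates, whose origin is the TCP and whose axes are the tool frame's). Camera axes: x right, y down, z forward; pixel columns grow to the right and rows downward; lengths in m; the calibration is good to about 2 mm. A picture is of the moment at which its call begins: read the wrist's pose just before it. get_calibration takes no time and is no camera call.
- manip.hand_in(): hands the job in, once; it reports no verdict.
The state is a dict: "clock": time; "joint_pos": joint angles; "joint_velocities": joint speeds; "tau": joint torques, N m; "position": TCP position; "ee_rot": TCP orientation; "ft_force": force on the tool from outside, world axes, zero at the start; "torque": the same for the moment, N m; "grip_width": opening from 0.0 (shut) to 1.0 (fully open).
Only numpy, scipy, OpenCV 4.12 (cv2) and the standard library are available. Lean on these libraries where they do the work, as an engineer would, in place of code of your own. Each camera call takes 0.05 s, during which the arm holds its last target.

## Working session

There is one attempt and no reset: what is moved stays moved. The work goes in short steps, Python scripts to look and compute and a shell command to move; the robot and the scene stay as the last step left them, time stands still between calls to the robot, and variables do not carry over. Pictures are saved under pics/ and viewed, and the job is handed in when it is done.

```bash
mkdir -p pics; ls
python3 - <<'E'
from workcell import manip
import cv2,numpy as np
o=manip.get_obs(); print(o); print(manip.grasp_offset)
for n in ["scene","top","wrist"]:
    p,d=manip.camera(n); cv2.imwrite(f"pics/{n}0.png",p); np.save(f"pics/{n}0.npy",d); print(n,manip.get_calibration(n))
E
```

```text
pics
{'clock': 0.0, 'joint_pos': array([ 1.08243744,  0.33285752, -0.06470968,  1.46093798,  0.02158092,
        1.34992025, -0.08850662]), 'joint_velocities': array([ 5.32491130e-04,  5.39526647e-05, -3.28497215e-04,  2.55281413e-04,
       -8.15869121e-04, -8.19001129e-04,  1.07689579e-03]), 'tau': array([-3.19712308e-04, -6.25452375e+01,  4.87099984e-02, -3.91603303e+01,
        1.60842820e-02,  1.00556941e-02, -5.55322060e-06]), 'position': array([ 0.28052216, -0.55808176,  0.23052652]), 'ee_rot': array([ 8.51210152e-01, -5.24824510e-01, -6.19644960e-04, -3.55163036e-04]), 'ft_force': array([-0.33062802,  0.19383803,  0.24824807]), 'torque': array([-0.01006007, -0.01989038, -0.01810836]), 'grip_width': 1.0009937804039288}
0.0187
scene {'fx': 470.551885901331, 'fy': 470.551885901331, 'cx': 260.353073369447, 'cy': 195.8997815511853, 'rvec': array([ 0.90747171,  2.30665865, -1.22770754]), 'tvec': array([ 0.41984243, -0.13101985,  1.5021251 ])}
top {'fx': 383.40188620105795, 'fy': 383.40188620105795, 'cx': 258.5660183269145, 'cy': 192.97466931450046, 'rvec': array([ 2.1412419 , -2.14418123,  0.12711371]), 'tvec': array([0.04445329, 0.60725693, 0.89028857])}
wrist {'fx': 311.7211916031959, 'fy': 311.7211916031959, 'cx': 262.47442059999315, 'cy': 186.47140342345838, 'T_tool_cam': array([[ 9.99999255e-01, -6.70788090e-04, -1.02008809e-03,
        -1.66531472e-04],
       [ 9.34257154e-04,  9.58322812e-01,  2.85686044e-01,
        -7.27685796e-02],
       [ 7.85938886e-04, -2.85686784e-01,  9.58322724e-01,
        -1.42447822e-01],
       [ 0.00000000e+00,  0.00000000e+00,  0.00000000e+00,
         1.00000000e+00]])}
```

View pics/scene0.png

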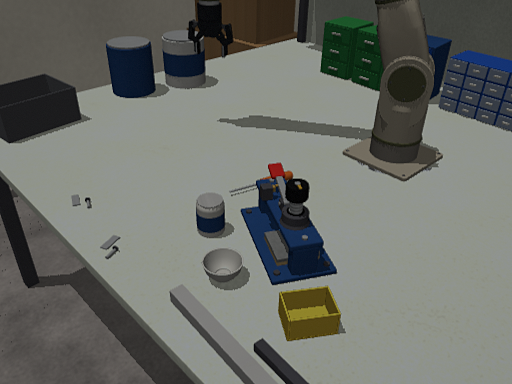

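View pics/top0.png

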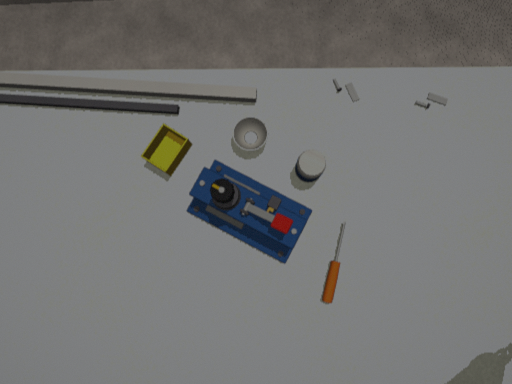

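The scene view shows the press at about (290,235), its pad at (276,171) and its knob at (297,190). In the top view the pad is at (282,224), the knob at (222,190), the bin at (167,151), the bowl at (250,135), the tin at (311,166) and the screwdriver at (335,270).

```bash
cat > h.py <<'E'
import numpy as np,cv2
from workcell import manip
from scipy.spatial.transform import Rotation as R
def cal(n):
    c=manip.get_calibration(n); return c,R.from_rotvec(c['rvec']).as_matrix(),np.array(c['tvec'])
def ray(n,u,v):
    c,Rm,t=cal(n); d=Rm.T@np.array([(u-c['cx'])/c['fx'],(v-c['cy'])/c['fy'],1]); return -Rm.T@t,d
def plane(n,u,v,z):
    o,d=ray(n,u,v); return o+d*(z-o[2])/d[2]
def pt(n,u,v,dep):
    o,d=ray(n,u,v); return o+d*dep
def proj(n,P):
    c,Rm,t=cal(n); q=Rm@np.array(P)+t; return q[0]/q[2]*c['fx']+c['cx'],q[1]/q[2]*c['fy']+c['cy']
def cent(m):
    k,l,s,c=cv2.connectedComponentsWithStats(m.astype(np.uint8)); i=1+np.argmax(s[1:,4]); return c[i],s[i],(l==i)
E
python3 - <<'E'
from h import *
for n in ["top","scene"]:
    p=cv2.imread(f"pics/{n}0.png"); d=np.load(f"pics/{n}0.npy")
    h=cv2.cvtColor(p,cv2.COLOR_BGR2HSV)
    red=((h[...,0]<4)|(h[...,0]>176))&(h[...,1]>180)&(h[...,2]>90)
    blk=(h[...,2]<45)
    if n=="top": blk[:160]=0;blk[:,:200]=0;blk[225:]=0;blk[:,240:]=0
    else: blk[:170]=0;blk[210:]=0;blk[:,:280]=0;blk[:,315:]=0
    blue=(abs(h[...,0].astype(int)-110)<14)&(h[...,1]>130)
    if n=="top": blue[:,:180]=0;blue[:,315:]=0; blue[:158]=0
    for nm,m in [("red",red),("blk",blk),("blue",blue)]:
        c,s,l=cent(m); ys,xs=np.where(l&(d>0))
        P=np.array([pt(n,x,y,d[y,x]) for x,y in zip(xs,ys)])
        print(n,nm,c,s,"med",np.median(P,0).round(4),"min",P.min(0).round(3),"max",P.max(0).round(3))
        if nm=="red": print(" cast .150",plane(n,*c,.150))
        if nm=="blk":
            T=P[P[:,2]>.187]; print(" top pts",len(T),T.mean(0), (T.max(0)+T.min(0))/2,T.max(0)-T.min(0))
        if nm=="blue":
            for lo,hi in((.005,.02),(.085,.103)):
                T=P[(P[:,2]>lo)&(P[:,2]<hi)]; r=cv2.minAreaRect(T[:,:2].astype(np.float32)); print(lo,r)
    cv2.imwrite(f"pics/{n}0crop.png",cv2.resize(p[130:280,140:360] if n=="top" else p[150:290,180:350],None,fx=3.5,fy=3.5,interpolation=cv2.INTER_CUBIC))
E
```

```text
top red [281.50980392 222.88235294] [271 214  22  19 255] med [ 0.5281 -0.0077  0.1511] min [ 0.509 -0.029  0.142] max [0.548 0.015 0.159]
 cast .150 [ 0.52833662 -0.0069551   0.15      ]
top blk [224.02987698 195.01581722] [210 179  30  31 569] med [0.5828 0.1132 0.1919] min [0.563 0.087 0.095] max [0.616 0.149 0.197]
 top pts 336 [0.59244624 0.11513493 0.19327934] [0.59337574 0.11670976 0.19232129] [0.04514126 0.04669206 0.01010223]Traceback (most recent call last):
  File "<stdin>", line 13, in <module>
  File "h.py", line 11, in pt
    o,d=ray(n,u,v); return o+d*dep
        ~~~^^^^^^^
  File "h.py", line 7, in ray
    c,Rm,t=cal(n); d=Rm.T@np.array([(u-c['cx'])/c['fx'],(v-c['cy'])/c['fy'],1]); return -Rm.T@t,d
           ~~~^^^
  File "h.py", line 5, in cal
    c=manip.get_calibration(n); return c,R.from_rotvec(c['rvec']).as_matrix(),np.array(c['tvec'])
ValueError: time passes only in moves, steps and waits
```

```bash
sed -i 's/^def cal(n):/import functools\n@functools.lru_cache\ndef cal(n):/' h.py
cat > /tmp/a.py <<'E'
from h import *
for n in ["top","scene"]:
    p=cv2.imread(f"pics/{n}0.png"); d=np.load(f"pics/{n}0.npy")
    h=cv2.cvtColor(p,cv2.COLOR_BGR2HSV)
    cv2.imwrite(f"pics/{n}0crop.png",cv2.resize(p[130:280,140:360] if n=="top" else p[150:290,180:350],None,fx=3.5,fy=3.5,interpolation=cv2.INTER_CUBIC))
    red=((h[...,0]<4)|(h[...,0]>176))&(h[...,1]>180)&(h[...,2]>90)
    blk=(h[...,2]<45)
    if n=="top": blk[:160]=0;blk[:,:200]=0;blk[225:]=0;blk[:,240:]=0
    else: blk[:170]=0;blk[210:]=0;blk[:,:280]=0;blk[:,315:]=0
    blue=(abs(h[...,0].astype(int)-110)<14)&(h[...,1]>130)
    if n=="top": blue[:,:180]=0;blue[:,315:]=0; blue[:158]=0
    else: blue[:175]=0;blue[:,:238]=0;blue[290:]=0;blue[:,340:]=0
    for nm,m in [("red",red),("blk",blk),("blue",blue)]:
        c,s,l=cent(m); ys,xs=np.where(l&(d>0))
        P=np.array([pt(n,x,y,d[y,x]) for x,y in zip(xs,ys)])
        print(n,nm,c,s,"med",np.median(P,0).round(4))
        if nm=="red": print(" cast .150",plane(n,*c,.150))
        if nm=="blk":
            T=P[P[:,2]>.187]; print(" top pts",len(T),T.mean(0), (T.max(0)+T.min(0))/2,T.max(0)-T.min(0))
        if nm=="blue":
            for lo,hi in((.005,.02),(.085,.103)):
                T=P[(P[:,2]>lo)&(P[:,2]<hi)]; r=cv2.minAreaRect(T[:,:2].astype(np.float32)); print(lo,r)
E
PYTHONPATH=. python3 /tmp/a.py
```

```text
Traceback (most recent call last):
  File "h.py", line 1, in <module>
    import numpy as np,cv2
ModuleNotFoundError: No module named 'cv2'
```

```bash
cp /tmp/a.py a.py; python3 - < a.py
```

```text
top red [281.50980392 222.88235294] [271 214  22  19 255] med [ 0.5281 -0.0077  0.1511]
 cast .150 [ 0.52833662 -0.0069551   0.15      ]
top blk [224.02987698 195.01581722] [210 179  30  31 569] med [0.5828 0.1132 0.1919]
 top pts 336 [0.59244624 0.11513493 0.19327934] [0.59337574 0.11670976 0.19232129] [0.04514126 0.04669206 0.01010223]
top blue [249.58491007 212.61737912] [ 188  161  123  102 4281] med [0.5561 0.0579 0.0157]
0.005 ((0.5684031248092651, 0.06881389766931534), (0.2752484977245331, 0.14580358564853668), 62.091224670410156)
0.085 ((0.5689724683761597, 0.06817501783370972), (0.2651882767677307, 0.07487504929304123), 62.20490264892578)
scene red [275.98726115 169.8343949 ] [268 164  17  13 157] med [ 0.5321 -0.0034  0.148 ]
 cast .150 [ 0.53452263 -0.0008047   0.15      ]
scene blk [296.45610278 191.17558887] [285 179  24  25 467] med [0.6067 0.1274 0.184 ]
 top pts 200 [0.59884005 0.12055702 0.19190765] [0.59612204 0.11847587 0.19102604] [0.04426131 0.04503912 0.00776419]
scene blue [286.02535362 242.88577529] [ 241  180   95  105 3747] med [0.6169 0.1519 0.0153]
0.005 ((0.5711076259613037, 0.07195166498422623), (0.276386022567749, 0.14814020693302155), 61.959110260009766)
0.085 ((0.5718133449554443, 0.07148754596710205), (0.2671990692615509, 0.0722021833062172), 62.31770324707031)
```

View pics/top0crop.png

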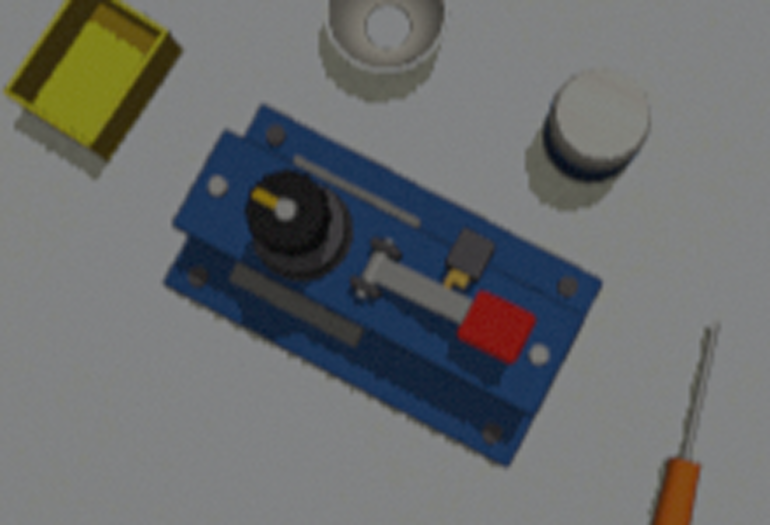

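View pics/scene0crop.png

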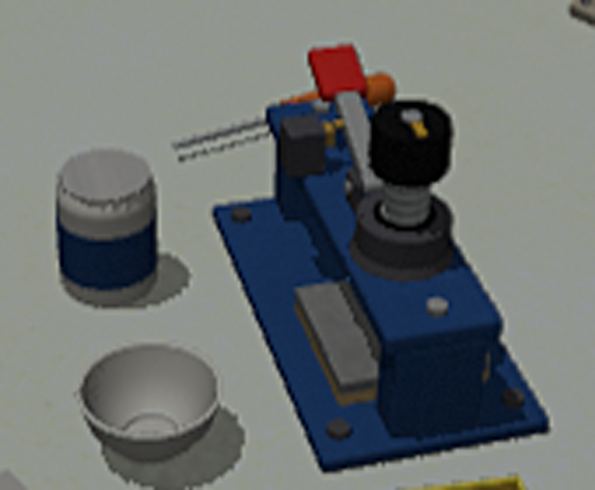

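The crops show the lever up, with a clear way down onto the pad, and the knob's mark pointing up-left. The two views agree on these estimates: press centre (0.570, 0.070), press y axis at 62.1°, knob axis (0.595, 0.118), pad near (0.529, -0.007). Next I move over the pad with the fingers shut.

```bash
python3 -m crank '[[[0.4,0.9,0,0,0,0,0],[0.4,0.9,0,0,0,0,0],[0.4,0.9,0,0,0,0,0],[0.4,0.9,0,0,0,0,0],[0.4,0.9,0,0,0,0,0],[0.4,0.9,0,0,0,0,0],[0.4,0.9,0,0,0,0,0],[0.4,0.9,0,0,0,0,0]]]' 30
python3 -m crank '[[[0.4,0.9,0,0,0,0,0],[0.4,0.9,0,0,0,0,0],[0.1,0.1,-0.4,0,0,0,0],[0,0,0,0,0,0,0]]]'
python3 - <<'E'
from h import *
o=manip.get_obs(); print(o['clock'],o['position'],o['ft_force'],o['ee_rot'])
q,d=manip.camera("wrist"); cv2.imwrite("pics/w1.png",q)
q,d=manip.camera("scene"); cv2.imwrite("pics/s1.png",cv2.resize(q[100:290,180:380],None,fx=3,fy=3))
E
```

```text
clock: 1.15
position: [0.4731, -0.1247, 0.2313]
ee_rot: [0.851, -0.525, 0.0, 0.0]
ft_force: [1.8, -0.2, 0.1]
grip_width: -0.002
clock: 1.65
position: [0.5258, -0.0118, 0.2056]
ee_rot: [0.852, -0.524, -0.002, 0.001]
ft_force: [-0.4, -0.3, -0.7]
grip_width: -0.002
1.65 [ 0.52576862 -0.01184771  0.20564807] [-0.40227191 -0.32597228 -0.70079103] [ 8.51629536e-01 -5.24141231e-01 -1.61043311e-03  7.13724449e-04]
```

View pics/w1.png

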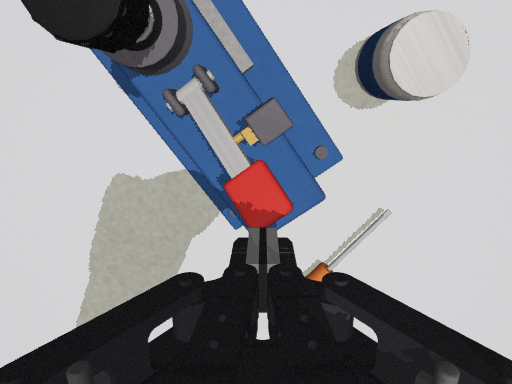

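View pics/s1.png

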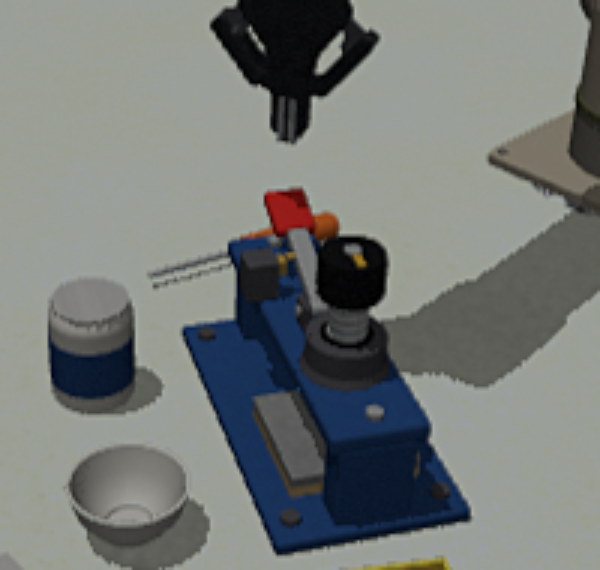

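The wrist view shows the pad at (258,195) with the shut fingertips at (263,245). The scene view shows the tool above the pad. I'll check the offsets to the pad and the knob with the wrist camera.

```bash
cat >> h.py <<'E'
def wray(u,v,o):
    c=manip.get_calibration("wrist"); T=np.array(c['T_tool_cam']); Rt=R.from_quat(o['ee_rot']).as_matrix()
    O=o['position']+Rt@T[:3,3]; D=Rt@T[:3,:3]@np.array([(u-c['cx'])/c['fx'],(v-c['cy'])/c['fy'],1]); return O,D
E
python3 - <<'E'
from h import *
o=manip.get_obs(); p=cv2.imread("pics/w1.png"); h=cv2.cvtColor(p,cv2.COLOR_BGR2HSV)
red=((h[...,0]<4)|(h[...,0]>176))&(h[...,1]>180)&(h[...,2]>90)
c,s,l=cent(red); O,D=wray(*c,o); print(c,O+D*(.15-O[2])/D[2],o['position'])
E
```

```text
[258.12353982 195.60707965] [ 0.53091825 -0.00741227  0.15      ] [ 0.52644985 -0.01337071  0.20757786]
```

```bash
python3 -m crank '[[[0.03,0.03,-0.4,0,0,0,0],[0,0,-0.4,0,0,0,0],[0,0,-0.2,0,0,0,0],[0,0,-0.2,0,0,0,0],[0,0,-0.2,0,0,0,0],[0,0,-0.1,0,0,0,0]]]'
python3 -m crank '[[[0,0,-0.05,0,0,0,0],[0,0,0,0,0,0,0]]]'
```

```text
clock: 2.5
position: [0.5289, -0.0115, 0.1176]
ee_rot: [0.851, -0.525, 0.001, 0.0]
ft_force: [-1.8, -3.3, 5.8]
grip_width: 0.001
clock: 2.75
position: [0.5289, -0.0115, 0.1149]
ee_rot: [0.851, -0.525, 0.001, 0.0]
ft_force: [-2.2, -3.8, 5.9]
grip_width: 0.002
```

```bash
python3 -m crank '[[[0,0,-0.04,0,0,0,0],[0,0,-0.02,0,0,0,0],[0,0,0,0,0,0,0]]]'
```

```text
clock: 3.12
position: [0.5289, -0.0115, 0.1117]
ee_rot: [0.851, -0.525, 0.001, 0.0]
ft_force: [-3.4, -4.4, 8.2]
grip_width: 0.0
```

```bash
python3 -m crank '[[[0,0,-0.03,0,0,0,0],[0,0,-0.02,0,0,0,0],[0,0,0,0,0,0,0]]]'
```

```text
clock: 3.5
position: [0.5292, -0.0116, 0.1107]
ee_rot: [0.851, -0.525, 0.001, 0.001]
ft_force: [-12.6, -5.8, 30.3]
grip_width: 0.0
```

The force rose to 30 N, so the lever is at its end stop. I'll lift off and look.

```bash
python3 -m crank '[[[0,0,0.4,0,0,0,0],[0,0,0.8,0,0,0,0],[0,0,0.6,0,0,0,0],[0,0,0,0,0,0,0],[0,0,0,0,0,0,0]]]'
python3 - <<'E'
from h import *
o=manip.get_obs(); print(o['position'],o['ft_force'])
q,d=manip.camera("wrist"); cv2.imwrite("pics/w2.png",q)
q,d=manip.camera("scene"); cv2.imwrite("pics/s2.png",cv2.resize(q[100:290,180:380],None,fx=3,fy=3))
h=cv2.cvtColor(q,cv2.COLOR_BGR2HSV)
red=((h[...,0]<4)|(h[...,0]>176))&(h[...,1]>180)&(h[...,2]>90)
c,s,l=cent(red);ys,xs=np.where(l&(d>0));print(np.median([pt("scene",x,y,d[y,x]) for x,y in zip(xs,ys)],0))
E
```

```text
clock: 4.12
position: [0.5282, -0.0104, 0.2151]
ee_rot: [0.851, -0.525, -0.0, 0.0]
ft_force: [-0.9, 0.6, 0.3]
grip_width: -0.002
[ 0.52820114 -0.0104221   0.21512727] [-0.87133252  0.56602112  0.29990067]
[ 0.52985668 -0.00887815  0.11751475]
```

View pics/w2.png

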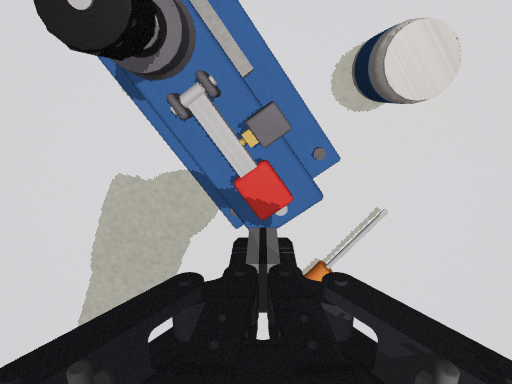

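View pics/s2.png

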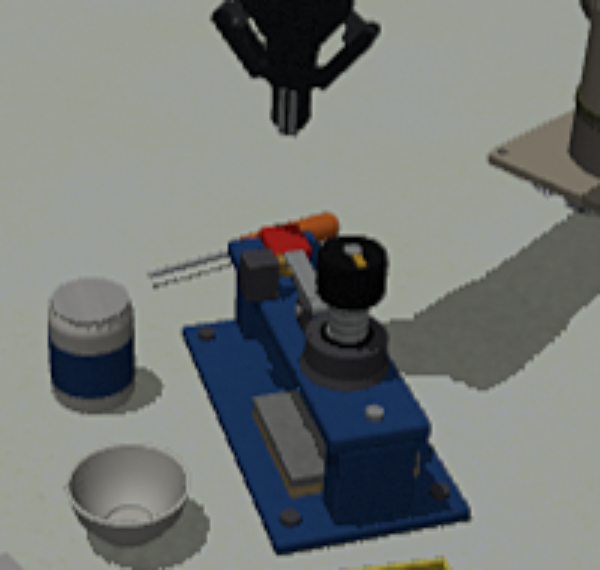

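The lever is latched: with the tool off it, the pad stays at 0.1175 m, and it sits over the bar at wrist pixel (265,190). Next I move over the knob with the fingers open.

```bash
python3 -m crank '[[[0.2,0.4,0.4,0,0,0,85],[0.3,0.6,0,0,0,0,85],[0.3,0.6,0,0,0,0,85],[0.3,0.54,0,0,0,0,85],[0,0,0,0,0,0,85],[0,0,0,0,0,0,85]]]' 30
python3 - <<'E'
from h import *
o=manip.get_obs(); print(o['clock'],o['position'],o['ft_force'],o['ee_rot'])
q,d=manip.camera("wrist"); cv2.imwrite("pics/w3.png",q);np.save("pics/w3.npy",d)
E
```

```text
clock: 4.97
position: [0.5942, 0.1173, 0.2387]
ee_rot: [0.851, -0.525, -0.001, 0.001]
ft_force: [-0.6, -1.1, 0.2]
grip_width: 0.993
4.975 [0.59415823 0.11729552 0.23871072] [-0.55211628 -1.14680825  0.22318962] [ 8.51200221e-01 -5.24840385e-01 -5.99485691e-04  6.28697524e-04]
```

View pics/w3.png

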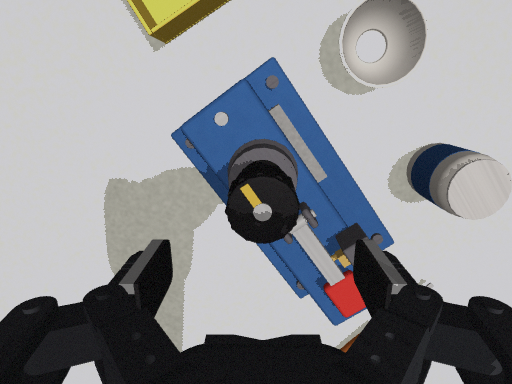

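The knob is centred between the open pads, its top at about (262,205) and the silver centre at (262,212).

Run:
```python
from h import *
o=manip.get_obs(); d=np.load("pics/w3.npy")
print(d[190:235:6,262])
O,D=wray(262.5,212,o); P=O+D*(.194-O[2])/D[2]; print("dot",P)
pts=[]
for v in range(155,250):
  for u in range(220,305):
    if d[v,u]>0:
      O,D=wray(u,v,o); Q=O+D*d[v,u]
      if .190<Q[2]<.1965: pts.append(Q)
pts=np.array(pts); print(len(pts),np.median(pts,0),(pts.max(0)+pts.min(0))/2,pts.max(0)-pts.min(0)); print(cv2.minEnclosingCircle(pts[:,:2].astype(np.float32)))
c=P[:2]-o['position'][:2]; print(c/.06,o['position'])
```

```text
[0.19765678 0.19836222 0.19827923 0.19763358 0.19994876 0.20063074
 0.2037062  0.20486039]
dot [0.59382029 0.1169117  0.194     ]Traceback (most recent call last):
  File "<stdin>", line 9, in <module>
  File "h.py", line 19, in wray
    c=manip.get_calibration("wrist"); T=np.array(c['T_tool_cam']); Rt=R.from_quat(o['ee_rot']).as_matrix()
ValueError: time passes only in moves, steps and waits
```

```bash
python3 -m crank '[[[0,0,-0.5,0,0,0,85],[0,0,-0.5,0,0,0,85],[0,0,-0.37,0,0,0,85],[0,0,0,0,0,0,85],[0,0,0,0,0,0,46],[0,0,0,0,0,0,42],[0,0,0,0,0,0,42],[0,0,0,0,0,0,42]]]' 30
python3 - <<'E'
from h import *
o=manip.get_obs(); print(o)
q,d=manip.camera("wrist"); cv2.imwrite("pics/w4.png",q)
E
```

```text
clock: 6.02
position: [0.595, 0.1179, 0.1586]
ee_rot: [0.851, -0.525, 0.001, -0.0]
ft_force: [-1.4, -0.7, 5.9]
grip_width: 0.552
{'clock': 6.025, 'joint_pos': array([ 0.20572788,  0.404912  , -0.60397655,  1.58126122,  0.24026317,
        1.22896977, -1.54606741]), 'joint_velocities': array([-0.00018642,  0.00318546, -0.00068875, -0.00215515, -0.00032067,
        0.00076219,  0.00018389]), 'tau': array([-9.00040171e-02, -5.65251911e+01, -7.56881297e+00, -3.46637535e+01,
        1.18898945e-01, -4.01519341e-01,  2.47004401e-02]), 'position': array([0.59501592, 0.1179266 , 0.15856118]), 'ee_rot': array([ 8.51211607e-01, -5.24822053e-01,  6.45472763e-04, -4.43189942e-04]), 'ft_force': array([-1.41558994, -0.6545263 ,  5.86083454]), 'torque': array([-0.00551617,  0.24834785,  0.0141459 ]), 'grip_width': 0.5519164361043162}
```

View pics/w4.png

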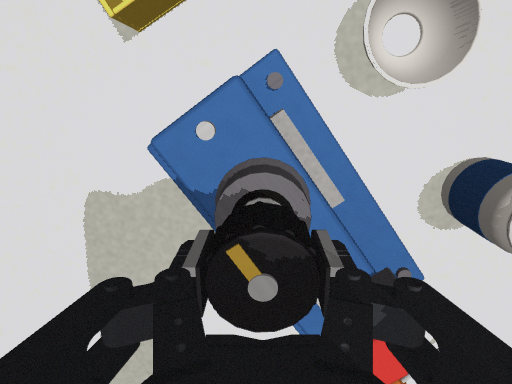

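The knob is gripped at about 47 mm, with a light 6 N downward push. I turn it backward in small steps and watch for Fz to fall as the screw finds the mouth.

```bash
python3 -m crank '[[[0,0,0,0,0,1,42],[0,0,0,0,0,1,42],[0,0,0,0,0,1,42]]]'
python3 -m crank '[[[0,0,0,0,0,1,42],[0,0,0,0,0,1,42],[0,0,0,0,0,1,42]]]'; python3 -c "
from workcell import manip
o=manip.get_obs();print(o['ft_force'],o['torque'],o['joint_pos'])"
```

```text
clock: 6.45
position: [0.5949, 0.1181, 0.1585]
ee_rot: [0.913, -0.408, 0.0, -0.0]
ft_force: [-2.1, -0.1, 6.4]
grip_width: 0.55
clock: 6.82
position: [0.5947, 0.1183, 0.1584]
ee_rot: [0.958, -0.285, 0.0, -0.0]
ft_force: [-3.3, -0.5, 8.8]
grip_width: 0.555
[-3.25230373 -0.46593156  8.77778069] [ 0.21112878  0.79319141 -0.13515988] [ 0.27051158  0.42578854 -0.69229352  1.57797711  0.28229538  1.23924954
 -1.04872515]
```

```bash
python3 -m crank '[[[0,0,0,0,0,1,42],[0,0,0,0,0,1,42]]]'
python3 -m crank '[[[0,0,0,0,0,1,42],[0,0,0,0,0,1,42]]]'
python3 -m crank '[[[0,0,0,0,0,1,42],[0,0,0,0,0,1,42]]]';  python3 -c "
from workcell import manip
o=manip.get_obs();print(o['ft_force'],o['torque'],o['joint_pos'])"
```

```text
clock: 7.08
position: [0.5946, 0.1184, 0.1585]
ee_rot: [0.98, -0.201, 0.0, -0.0]
ft_force: [-2.9, 0.1, 6.9]
grip_width: 0.553
clock: 7.32
position: [0.5944, 0.1184, 0.1582]
ee_rot: [0.993, -0.114, 0.0, -0.0]
ft_force: [-3.4, 0.9, 8.5]
grip_width: 0.556
clock: 7.58
position: [0.5943, 0.1184, 0.1585]
ee_rot: [1.0, -0.027, 0.0, -0.0]
ft_force: [-4.3, 0.8, 7.9]
grip_width: 0.554
[-4.33478434  0.75183322  7.92212006] [ 0.20964685  1.19823942 -0.1380827 ] [ 0.33531902  0.45117407 -0.78369652  1.5747474   0.32956189  1.25276624
 -0.55695471]
```

```bash
python3 -m crank '[[[0,0,0,0,0,1,42],[0,0,0,0,0,1,42]]]'
python3 -m crank '[[[0,0,0,0,0,1,42],[0,0,0,0,0,1,42]]]'
python3 -c "
from workcell import manip
o=manip.get_obs();print(o['ft_force'],o['torque'])"
python3 - <<'E'
from h import *
q,d=manip.camera("wrist"); cv2.imwrite("pics/w5.png",q)
E
```

```text
clock: 7.82
position: [0.5941, 0.1184, 0.1581]
ee_rot: [0.998, 0.06, -0.0, -0.0]
ft_force: [-4.0, 0.9, 4.0]
grip_width: 0.557
clock: 8.07
position: [0.594, 0.1183, 0.1573]
ee_rot: [0.989, 0.147, -0.0, -0.0]
ft_force: [-1.6, 1.1, -3.4]
grip_width: 0.551
[-1.58907642  1.08350535 -3.40352384] [ 0.44565511  0.13342222 -0.03774569]
```

View pics/w5.png

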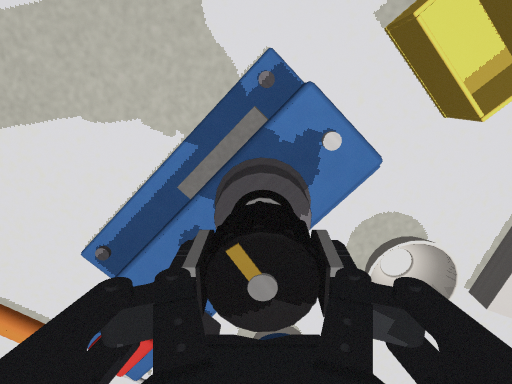

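The mark hasn't moved relative to the pads, so the knob turns with them. Fz went to -3.4 N, so the screw now hangs over the mouth. I lower it.

```bash
python3 -m crank '[[[0,0,-0.05,0,0,0,42],[0,0,-0.03,0,0,0,42]]]'
python3 -m crank '[[[0,0,-0.03,0,0,0,42],[0,0,-0.02,0,0,0,42]]]'
python3 -c "
from workcell import manip
o=manip.get_obs();print(o['ft_force'],o['torque'])"
```

```text
clock: 8.38
position: [0.594, 0.1183, 0.1522]
ee_rot: [0.989, 0.145, -0.0, -0.0]
ft_force: [-2.5, 3.1, -3.7]
grip_width: 0.552
clock: 8.62
position: [0.5941, 0.1183, 0.1503]
ee_rot: [0.989, 0.145, -0.0, -0.0]
ft_force: [-8.9, 2.6, 10.4]
grip_width: 0.553
[-8.85880333  2.57315257 10.39499213] [0.45390813 1.88247727 0.04678328]
```

The screw sank about 8.3 mm and bottomed out at 10 N, so it is in the thread. Next I turn it forward, lowering 0.11 mm per 5°.

```bash
python3 -m crank '[[[0,0,0.01,0,0,-1,42],[0,0,-0.001,0,0,-1,42],[0,0,-0.002,0,0,-1,42],[0,0,-0.002,0,0,-1,42]]]'
python3 -c "
from workcell import manip
o=manip.get_obs();print(o['ft_force'],o['torque'],o['joint_pos'][6])"
```

```text
clock: 9.12
position: [0.5943, 0.1183, 0.1503]
ee_rot: [1.0, -0.03, -0.0, -0.0]
ft_force: [-3.2, 3.2, 0.1]
grip_width: 0.552
[-3.18336643  3.20972125  0.05555045] [0.7250965  0.65144378 0.08797148] -0.5661986981516814
```

```bash
python3 -m crank '[[[0,0,-0.002,0,0,-1,42],[0,0,-0.002,0,0,-1,42],[0,0,-0.002,0,0,-1,42],[0,0,-0.002,0,0,-1,42],[0,0,-0.002,0,0,-1,42],[0,0,-0.002,0,0,-1,42]]]'
python3 -c "
from workcell import manip
o=manip.get_obs();print(o['ft_force'],o['torque'],o['joint_pos'][6])"
```

```text
clock: 9.88
position: [0.5947, 0.1182, 0.1497]
ee_rot: [0.958, -0.288, 0.0, -0.0]
ft_force: [-2.1, 4.4, -1.0]
grip_width: 0.555
[-2.10445937  4.38497879 -0.95152881] [0.72358955 0.45895853 0.04662512] -1.0573488825895736
```

```bash
python3 -m crank '[[[0,0,-0.002,0,0,-1,42],[0,0,-0.002,0,0,-1,42],[0,0,-0.002,0,0,-1,42],[0,0,-0.002,0,0,-1,42],[0,0,-0.002,0,0,-1,42],[0,0,-0.002,0,0,-1,42],[0,0,-0.002,0,0,-1,42],[0,0,-0.002,0,0,-1,42]]]'
python3 -c "
from workcell import manip
o=manip.get_obs();print(o['ft_force'],o['torque'],o['joint_pos'][6])"
python3 -m crank '[[[0,0,-0.002,0,0,-1,42],[0,0,-0.002,0,0,-1,42],[0,0,-0.002,0,0,-1,42],[0,0,-0.002,0,0,-1,42],[0,0,-0.002,0,0,-1,42],[0,0,-0.002,0,0,-1,42],[0,0,0,0,0,0,42]]]'
python3 - <<'E'
from h import *
o=manip.get_obs();print(o['ft_force'],o['torque'],o['joint_pos'])
q,d=manip.camera("wrist"); cv2.imwrite("pics/w6.png",q)
E
```

```text
clock: 10.88
position: [0.5951, 0.1177, 0.1488]
ee_rot: [0.801, -0.598, 0.001, -0.0]
ft_force: [-0.5, 1.7, -0.2]
grip_width: 0.55
[-0.47593341  1.70502123 -0.20178487] [0.38304358 0.11503876 0.02748222] -1.7168180581223134
clock: 11.75
position: [0.595, 0.1173, 0.148]
ee_rot: [-0.62, 0.784, -0.001, 0.0]
ft_force: [-0.6, -0.1, -0.1]
grip_width: 0.554
[-0.59522776 -0.07650164 -0.14867789] [ 0.19324354  0.06314363 -0.06520932] [ 0.11312707  0.39111114 -0.48154544  1.59758248  0.19175389  1.19913251
 -2.21074161]
```

View pics/w6.png

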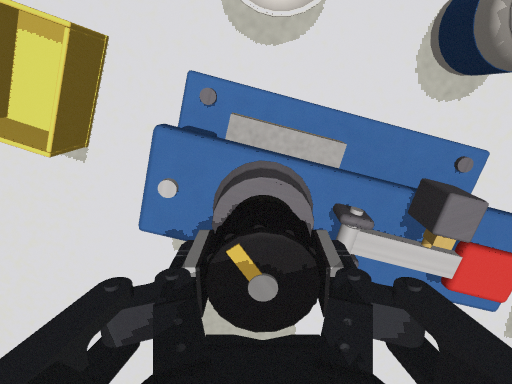

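The mark is still fixed relative to the pads after 120° of forward turn, and the lever is still latched. I release, turn the tool back 240° and regrip.

```bash
python3 -m crank '[[[0,0,0,0,0,0,62],[0,0,0,0,0,0,62],[0,0,0,0,0,0,62],[0,0,0,0,0,1,62],[0,0,0,0,0,1,62],[0,0,0,0,0,1,62],[0,0,0,0,0,1,62],[0,0,0,0,0,1,62]]]'
python3 -m crank '[[[0,0,0,0,0,1,62],[0,0,0,0,0,1,62],[0,0,0,0,0,1,62],[0,0,0,0,0,1,62],[0,0,0,0,0,1,62],[0,0,0,0,0,1,62],[0,0,0,0,0,1,62],[0,0,0,0,0,1,62]]]'
python3 -m crank '[[[0,0,0,0,0,1,62],[0,0,0,0,0,1,62],[0,0,0,0,0,1,62],[0,0,0,0,0,1,62],[0,0,0,0,0,1,62],[0,0,0,0,0,1,62],[0,0,0,0,0,1,62],[0,0,0,0,0,1,62]]]'
python3 -m crank '[[[0,0,0,0,0,1,62],[0,0,0,0,0,1,62],[0,0,0,0,0,1,62],[0,0,0,0,0,1,62],[0,0,0,0,0,1,62],[0,0,0,0,0,1,62],[0,0,0,0,0,1,62],[0,0,0,0,0,1,62]]]'
python3 -c "
from workcell import manip
o=manip.get_obs();print(o['ft_force'],o['torque'],o['joint_pos'])"
```

```text
clock: 12.8
position: [0.5946, 0.1177, 0.1476]
ee_rot: [0.776, -0.63, 0.0, 0.0]
ft_force: [-0.5, 0.4, 0.3]
grip_width: 0.73
clock: 13.8
position: [0.5946, 0.1177, 0.1476]
ee_rot: [0.945, -0.327, 0.0, 0.0]
ft_force: [0.4, -0.5, -0.5]
grip_width: 0.721
clock: 14.8
position: [0.5946, 0.1176, 0.1477]
ee_rot: [1.0, 0.016, 0.0, 0.0]
ft_force: [0.1, 0.1, 0.7]
grip_width: 0.726
clock: 15.8
position: [0.5946, 0.1176, 0.1477]
ee_rot: [0.934, 0.357, 0.0, 0.0]
ft_force: [-0.2, -0.2, -0.4]
grip_width: 0.725
[-0.22786019 -0.20579546 -0.38202323] [-0.06673469 -0.01594745  0.01990612] [ 0.42782201  0.51070959 -0.92033321  1.58150965  0.42094124  1.26035357
  0.16899665]
```

```bash
python3 -m crank '[[[0,0,0,0,0,1,62],[0,0,0,0,0,1,62],[0,0,0,0,0,1,62],[0,0,0,0,0,1,62],[0,0,0,0,0,1,62],[0,0,0,0,0,1,62],[0,0,0,0,0,1,62],[0,0,0,0,0,1,62]]]'
python3 -m crank '[[[0,0,0,0,0,1,62],[0,0,0,0,0,1,62],[0,0,0,0,0,1,62],[0,0,0,0,0,1,62],[0,0,0,0,0,1,62],[0,0,0,0,0,1,62],[0,0,0,0,0,1,62],[0,0,0,0,0,1,62]]]'
python3 -c "
from workcell import manip
o=manip.get_obs();print(o['ft_force'],o['torque'],o['joint_pos'])"
```

```text
clock: 16.8
position: [0.5946, 0.1176, 0.1476]
ee_rot: [0.756, 0.655, 0.0, 0.0]
ft_force: [0.1, 0.0, 0.2]
grip_width: 0.723
clock: 17.8
position: [0.5947, 0.1175, 0.1476]
ee_rot: [0.486, 0.874, -0.0, 0.0]
ft_force: [0.0, 0.8, -0.3]
grip_width: 0.726
[ 0.0237474   0.75960152 -0.28406498] [-0.05054979  0.08017847  0.00743833] [ 0.57709466  0.64528913 -1.18360568  1.57460264  0.60940662  1.33860705
  1.44559877]
```

```bash
python3 -m crank '[[[0,0,0,0,0,1,62],[0,0,0,0,0,1,62],[0,0,0,0,0,1,62],[0,0,0,0,0,0,42],[0,0,0,0,0,0,42],[0,0,0,0,0,0,42],[0,0,0,0,0,0,42]]]' 30
python3 - <<'E'
from h import *
o=manip.get_obs();print(o['ft_force'],o['torque'],o['joint_pos'])
q,d=manip.camera("wrist"); cv2.imwrite("pics/w7.png",q)
E
```

```text
clock: 18.68
position: [0.5944, 0.1178, 0.1477]
ee_rot: [0.369, 0.929, -0.0, -0.0]
ft_force: [-1.9, -1.0, 2.3]
grip_width: 0.555
[-1.94694446 -0.97084528  2.28263405] [-0.0645632   0.47765589 -0.00490426] [ 0.59849345  0.67630909 -1.23103521  1.57387793  0.64816014  1.35848587
  1.6799485 ]
```

View pics/w7.png

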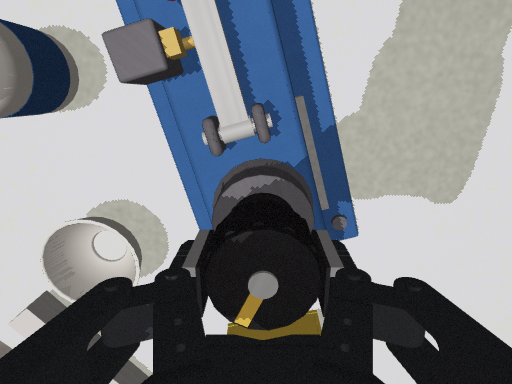

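The knob is regripped. Its mark now sits at (245,312) relative to the tool, as a 240° tool turn should give. Now the remaining 240° forward.

```bash
python3 -m crank '[[[0,0,-0.002,0,0,-1,42],[0,0,-0.002,0,0,-1,42],[0,0,-0.002,0,0,-1,42],[0,0,-0.002,0,0,-1,42],[0,0,-0.002,0,0,-1,42],[0,0,-0.002,0,0,-1,42],[0,0,-0.002,0,0,-1,42],[0,0,-0.002,0,0,-1,42]]]'
python3 -c "
from workcell import manip
o=manip.get_obs();print(o['ft_force'],o['torque'],o['joint_pos'])"
python3 -m crank '[[[0,0,-0.002,0,0,-1,42],[0,0,-0.002,0,0,-1,42],[0,0,-0.002,0,0,-1,42],[0,0,-0.002,0,0,-1,42],[0,0,-0.002,0,0,-1,42],[0,0,-0.002,0,0,-1,42],[0,0,-0.002,0,0,-1,42],[0,0,-0.002,0,0,-1,42]]]'
python3 -c "
from workcell import manip
o=manip.get_obs();print(o['ft_force'],o['torque'])"
```

```text
clock: 19.73
position: [0.5945, 0.1176, 0.1467]
ee_rot: [0.666, 0.746, -0.0, 0.0]
ft_force: [-1.6, -2.1, 2.8]
grip_width: 0.554
[-1.60340982 -2.09601109  2.75412843] [-0.20188379  0.5502909   0.0416662 ] [ 0.53443336  0.59674018 -1.10009611  1.5776029   0.54558957  1.30747731
  1.04273373]
clock: 20.72
position: [0.5945, 0.1174, 0.1458]
ee_rot: [0.881, 0.473, -0.0, 0.0]
ft_force: [-1.7, -1.6, 2.3]
grip_width: 0.553
[-1.74834803 -1.62652287  2.30872945] [-0.32624259  0.52548041  0.07306156]
```

```bash
python3 -m crank '[[[0,0,-0.002,0,0,-1,42],[0,0,-0.002,0,0,-1,42],[0,0,-0.002,0,0,-1,42],[0,0,-0.002,0,0,-1,42],[0,0,-0.002,0,0,-1,42],[0,0,-0.002,0,0,-1,42],[0,0,-0.002,0,0,-1,42],[0,0,-0.002,0,0,-1,42]]]'
python3 -m crank '[[[0,0,-0.002,0,0,-1,42],[0,0,-0.002,0,0,-1,42],[0,0,-0.002,0,0,-1,42],[0,0,-0.002,0,0,-1,42],[0,0,-0.002,0,0,-1,42],[0,0,-0.002,0,0,-1,42],[0,0,-0.002,0,0,-1,42],[0,0,-0.002,0,0,-1,42]]]'
python3 -c "
from workcell import manip
o=manip.get_obs();print(o['ft_force'],o['torque'],o['joint_pos'])"
python3 -m crank '[[[0,0,-0.002,0,0,-1,42],[0,0,-0.002,0,0,-1,42],[0,0,-0.002,0,0,-1,42],[0,0,-0.002,0,0,-1,42],[0,0,-0.002,0,0,-1,42],[0,0,-0.002,0,0,-1,42],[0,0,-0.002,0,0,-1,42],[0,0,-0.002,0,0,-1,42]]]'
python3 -m crank '[[[0,0,-0.002,0,0,-1,42],[0,0,-0.002,0,0,-1,42],[0,0,-0.002,0,0,-1,42],[0,0,-0.002,0,0,-1,42],[0,0,-0.002,0,0,-1,42],[0,0,-0.002,0,0,-1,42],[0,0,-0.002,0,0,-1,42],[0,0,-0.002,0,0,-1,42]]]'
python3 -m crank '[[[0,0,0,0,0,0,42],[0,0,0,0,0,0,42],[0,0,0,0,0,0,42]]]'
python3 - <<'E'
from h import *
o=manip.get_obs();print(o['ft_force'],o['torque'],o['joint_pos'],o['joint_velocities'])
q,d=manip.camera("wrist"); cv2.imwrite("pics/w8.png",q)
q,d=manip.camera("scene"); cv2.imwrite("pics/s8.png",cv2.resize(q[100:340,180:380],None,fx=2.4,fy=2.4))
E
```

```text
clock: 21.72
position: [0.5943, 0.1173, 0.1449]
ee_rot: [0.99, 0.143, -0.0, 0.0]
ft_force: [-4.1, -3.3, 4.3]
grip_width: 0.554
clock: 22.72
position: [0.5942, 0.1173, 0.1439]
ee_rot: [0.979, -0.204, -0.0, 0.001]
ft_force: [-4.6, -2.4, 5.0]
grip_width: 0.554
[-4.63119414 -2.42438051  4.97221424] [-0.41649338  0.98934404  0.07466114] [ 0.28263912  0.44384484 -0.708296    1.59325146  0.30307529  1.21820154
 -0.89360284]
clock: 23.72
position: [0.594, 0.1174, 0.143]
ee_rot: [0.85, -0.526, -0.0, 0.001]
ft_force: [-4.6, -1.4, 4.9]
grip_width: 0.556
clock: 24.72
position: [0.594, 0.1176, 0.142]
ee_rot: [-0.619, 0.785, -0.0, -0.001]
ft_force: [-4.9, -1.3, 4.9]
grip_width: 0.553
clock: 25.1
position: [0.594, 0.1177, 0.142]
ee_rot: [-0.62, 0.784, 0.0, -0.001]
ft_force: [-5.9, -1.0, 4.6]
grip_width: 0.556
[-5.90788737 -0.97700956  4.61604992] [-0.17759628  1.18194345 -0.16620915] [ 0.10654691  0.39475576 -0.47375965  1.60486982  0.19043538  1.18918816
 -2.21076017] [-8.59833301e-04 -1.97032526e-03 -2.63467026e-05  1.85639455e-05
  1.02480889e-03 -1.10265224e-03  1.59538656e-03]
```

View pics/w8.png

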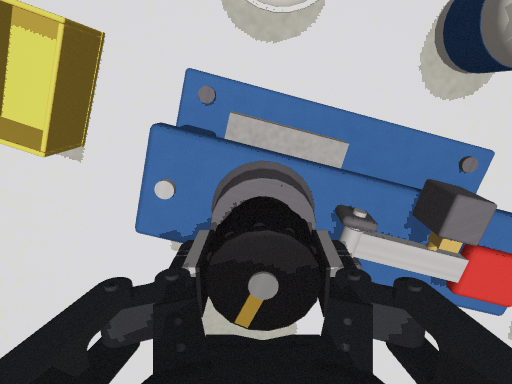

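View pics/s8.png

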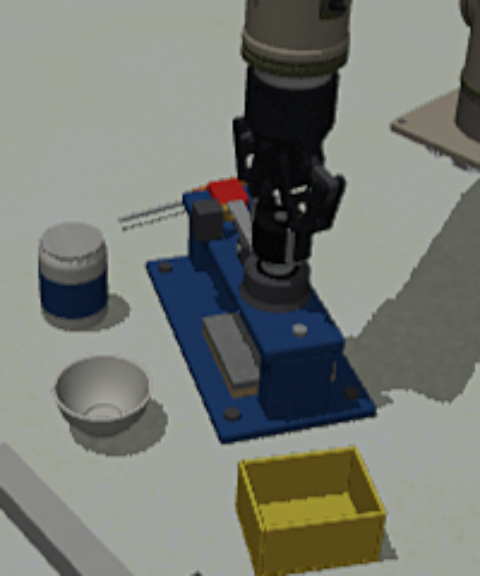

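Mark and pads agree on a full 360° forward turn. The TCP went from 0.1586 to 0.1420 m (16.6 mm), with the knob seated the same in the pads (silver centre at (263,285), against (263,288) at the first grip). The lever is still latched and the bystanders haven't moved. I hand in.

```bash
python3 -c "
from workcell import manip
print(manip.hand_in()); print(manip.get_obs()['clock'])"
```

```text
the job is handed in; nothing more can be done
None
the job is handed in; nothing more can be done
```

I did every step and handed the job in at about 25 s of the 72 s allowed. The hand-in gives no verdict, so these are my own checks.

- **Lever:** I pressed the pad to its end stop with shut fingers (about 30 N at most) and lifted off. It stayed down with the pad at about 117 mm and was still down in the last pictures.
- **Drop into the thread:** I turned the knob backward about 80° under a light push. The push on the wrist then fell away, and the screw sank about 8.3 mm before it met the bottom.
- **One turn forward:** I turned it clockwise 120°, regripped, then 240° more. The tool angles and the yellow mark both give a full turn.
- **Final sink:** The fingers came down 16.6 mm in total, inside the 13.8–18.5 mm allowed. The first height was read with about 6 N of downward push, and the knob may have shifted up to about 1 mm in the pads at the regrip.
- **End state:** The knob is held at 30 N of grip with the arm still. The tin, bowl and bin look unmoved in the final scene view, judged by eye. The screwdriver was mostly hidden there and I did not measure it, but nothing went near it.

No check failed. A side force of about 6 N and 0.17 N m of twist remained at the wrist at the end.

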